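# Seat the keyed bracelet T-bar in the display turntable

### The arm

A 6-joint arm with a two-finger parallel gripper is mounted at the origin on the work surface. World frame = base frame: x ahead of the robot, y to its left, z up, the work surface at z = 0. Lengths are in m, angles in rad, forces in N, time in s.
With the tool pointing down it reaches from about 0.3 to 0.875 m from the base axis. Payload 6.4 kg.
Tool frame: the origin (TCP) lies midway between the tips of the shut fingers; the grasp point (between the pads) lies 19 mm behind it; z points along the fingers, y is the line along which they close (so a half turn about z gives the same grasp; the last joint's range is limited). The gripper opens to 85 mm and grips with 20 to 120 N. Pads are 22 mm wide; open, the fingers measure 114 mm over their backs; the gripper's body (76 mm by 85 mm) begins 54 mm behind the grasp point. The pads swing forward as they close: fully open they stand 13 mm farther back than shut.
Start: joints at [-0.206, 0.181, 1.607, -0, 1.354, -0.206], TCP at [0.575, 0, 0.231] pointing down, gripper open.
Joint ranges: [-2.99, 2.99], [-0.89, 2.07], [0.3, 2.58], [-1.14, 4.28], [0, 2.63], [-3.12, 3.12]. Speed limits (rad/s): [2.57, 2.57, 3.01, 3.14, 3.14, 3.14].

### API

Orientations are given as a unit quaternion [w, x, y, z].
In Python, from bench import sensors, vision, ctrl gives the robot as it stands.
- The arm moves only by the tool carry_out, never from a script. Its argument "deltas" is text: rows parted by semicolons, each of 7 numbers parted by spaces: the shift along the tool's x, y, z in mm, then the turn, a rotation vector about the tool's x, y, z in rad, then the closure, from 0 (fully open) to 1 (shut). In form: tx ty tz ax ay az claw; .... A call has 1 to 12 rows; each row is the pose to reach, as a shift and turn from the pose commanded when the call began, along the tool's axes at that moment; what a row does not reach only later rows make up. A row lasts 1/8 s, in which the tool goes at most 62.5 mm and 10.7 degrees, less where a joint would pass 70% of its speed; a pose out of reach is approached as far as the arm can. A call with a gripper value outside its range is refused whole. The fingers move at their own pace and stop on an object; the grip force is fixed at half the most. Time passes only in rows, so rows that repeat a pose let the fingers close. It gives the time, the measured TCP pose, the force, the opening and the grip force at its end, in the units of the state.
- sensors.get_obs(): the state, without advancing time (a new reading comes with each control period).
- vision.camera(name): name is "scene" or "side" or "wrist"; returns the picture (480x640x3 uint8, blue, green, red); there is no depth.
- vision.camera_model(name): a dict with "K" (3x3 intrinsics, pixels), "extrinsics" (4x4, takes a point from world to camera coordinates); the wrist camera has in their place "hand_eye" (4x4, takes a point from camera to tool coordinates, whose origin is the TCP and whose axes are the flange's). Camera axes: x right, y down, z forward; pixel columns grow to the right and rows downward; lengths in m; the calibration is good to about 2 mm. A picture is of the moment at which its call begins: read the wrist's pose just before it. camera_model takes no time and is no camera call.
- ctrl.hand_in(): hands the job in; it is judged then, once.
The state is a dict: "time_s": time; "q": joint angles; "dq": joint speeds; "joint_efforts": joint torques, N m; "eef_pos": TCP position; "eef_rot": TCP orientation; "wrist_force": force on the tool from outside, world axes, zero at the start; "torque": the same for the moment, N m; "opening": opening from 0.0 (shut) to 1.0 (fully open); "grasp_force": force on a finger pad.
Only numpy, scipy, OpenCV 4.12 (cv2) and the standard library are available. Lean on these libraries where they do the work, as an engineer would, in place of code of your own. Each camera call takes 0.05 s, during which the arm holds its last target. There are 200 camera calls.

### The job

Mount the red T-bar bracelet display on the display turntable: lift it out of the wooden rack, lower its steel post upright into the turntable's hub, turn it until its key slips into the keyway, and keep pushing until its collar is fully home on the hub, against the spring inside. Finish while still holding the T-bar and pressing it down on the hub, so that I can tighten the grub screw; do not let go, and leave the ring cone, the bronze figurine, the coin bowl and the hex key where they are.

Things in the scene. Friction and masses are not known exactly. Their poses are not given: they have to be found in the camera images.
- bar_center (a point): Centre of the red velvet bar of the T-bar display (loose, 0.26 to 0.38 kg): 200 mm long (its y), 36 mm wide (x), 40 mm high (z), brass end caps. A vertical 18 mm steel post runs down from its middle. Brass studs on its +x face and on its top near the +x edge show the key's side. At the start it stands upright in either hole of the rack, +x pointing away from the robot within 45 degrees.
- collar (a point): Centre of the underside of the T-bar's collar (42 mm diameter, 8 mm thick), 108 mm below bar_center, same axes. Below it the post goes on 36 mm as a round spigot, 18 mm diameter, its last 6 mm tapering to 11 mm. A brass key 6 mm wide stands 5 mm out of the spigot on the +x side, from 2 to 24 mm below the collar; the 12 mm beneath the key are plain. In the rack the collar rests on the rack's top.
- hub_mouth (a point): Centre of the top of the turntable's aluminium hub (44 mm diameter, 90 mm above the table), z up, +x towards the keyway, which points away from the robot within 55 degrees. Vertical bore 20 mm across, keyway 8 mm wide reaching 16 mm from the axis, both full depth (42 mm). Fully home, the collar lies on the hub's top: bar_center is 108 mm above this point, the T-bar's +x along this +x.
- platter_top (a point): Centre of the top of the dark steel platter under the hub (184 mm diameter, top 48 mm above the table), same axes as hub_mouth; a white line painted on it from the hub outwards points the keyway's way. Platter and hub turn together with a stiff drag of about 0.5 N m. The black motor housing beneath (190 mm diameter) is fixed to the table.
- spring_cup (a joint): Brass spring cup inside the hub's bore: 0 when up (its face 28 mm below the hub's top), grows as it is pressed down, in m. It takes 5 N to start it and 10 N at 0.008, which is where the collar meets the hub; its own stop is at 0.010. The spring is stronger than the T-bar's weight: let go, the T-bar rises several mm.
- rack: Wooden carrying rack, 200 x 75 x 50 mm high, fixed to the table, origin at the centre of its underside. Two 33 mm through holes lie on its x axis 50 mm either side of the centre; the displays' collars rest on its top.
- ring_cone: Cream ring cone on the same kind of foot (origin at its collar's underside, top 66 mm above it), standing in the rack's other hole; leave it there.
- figurine: Bronze figurine, 52 mm diameter, 106 mm high, origin at the centre of its underside; leave it alone.
- coin_bowl: Dark wooden bowl of coins, 108 mm diameter, 42 mm high, origin at the centre of its underside; leave it alone.
- hex_key: Steel hex key lying on the table, 70 mm long with a 22 mm short leg, 6 mm thick, origin at the middle of the long leg, on the table; leave it alone.
Things that resemble listed ones, but are neither listed nor needed, are in the scene too. Leave any white look-alike of the part that bears bar_center alone.

How it is judged:
By the outcome, as a careful person would: the job done as asked, in the order asked, and still so for the second after the job is handed in, while the arm keeps its last pose, push and grip.
It also fails if it takes over 40 s, if anything falls off the work surface, if the arm or the gripper's body presses on something with over 40 N, if the wrist force passes 120 N, or if a joint passes its speed limit or range.

## Working session

There is one attempt and no reset: what is moved stays moved. The work goes in short steps, Python scripts to look and compute and a tool call to move; the robot and the scene stay as the last step left them, time stands still between calls to the robot, and variables do not carry over. Pictures are saved under pics/ and viewed, at most 10 in all, crops included, and the job is handed in when it is done.

Besides the shell and the picture viewer there is one more tool, called after ">>>" as name(argument=value, ...) on one line, values as JSON. carry_out: Moves the arm, as the interface text tells. Its arguments: {"type":"object","properties":{"deltas":{"type":"string"}},"required":["deltas"]}

```bash
mkdir -p pics; python3 - <<'E'
from bench import sensors, vision
import cv2, numpy as np
np.set_printoptions(precision=4,suppress=True)
o=sensors.get_obs(); print(o)
for n in("scene","side","wrist"):
    cv2.imwrite(f"pics/{n}0.png",vision.camera(n)); print(n,vision.camera_model(n))
a=cv2.imread("pics/scene0.png");b=cv2.imread("pics/side0.png")
E
```

```text
{'time_s': 0.0, 'q': array([-0.2063,  0.1815,  1.608 ,  0.    ,  1.3538, -0.2063]), 'dq': array([0.0003, 0.0007, 0.0013, 0.0005, 0.0007, 0.0001]), 'joint_efforts': array([  0.0003, -44.4869, -35.1341,  -0.0003,   0.0091,   0.    ]), 'eef_pos': array([0.5745, 0.0001, 0.2304]), 'eef_rot': array([-0.0007,  0.7071,  0.7071, -0.0005]), 'wrist_force': array([0.4978, 0.2651, 0.501 ]), 'torque': array([-0.0024, -0.0092,  0.0065]), 'grasp_force': 0.0, 'opening': 0.9935771984871491}
scene {'K': array([[616.7745,   0.    , 318.3224],
       [  0.    , 616.7745, 235.2479],
       [  0.    ,   0.    ,   1.    ]]), 'extrinsics': array([[ 0.6057,  0.7956, -0.0081, -0.2937],
       [ 0.6574, -0.5061, -0.5583, -0.276 ],
       [-0.4483,  0.3329, -0.8296,  1.8129],
       [ 0.    ,  0.    ,  0.    ,  1.    ]])}
side {'K': array([[577.4406,   0.    , 328.0797],
       [  0.    , 577.4406, 229.2912],
       [  0.    ,   0.    ,   1.    ]]), 'extrinsics': array([[-0.9997,  0.0102, -0.0213,  0.4891],
       [ 0.0232,  0.5939, -0.8042,  0.0921],
       [ 0.0044, -0.8045, -0.5939,  1.1609],
       [ 0.    ,  0.    ,  0.    ,  1.    ]])}
wrist {'K': array([[402.7707,   0.    , 320.1183],
       [  0.    , 402.7707, 246.5875],
       [  0.    ,   0.    ,   1.    ]]), 'hand_eye': array([[-0.0007, -0.9546, -0.2978,  0.0754],
       [ 1.    , -0.0005, -0.0006,  0.0006],
       [ 0.0004, -0.2978,  0.9546, -0.1427],
       [ 0.    ,  0.    ,  0.    ,  1.    ]])}
```

View pics/scene0.png

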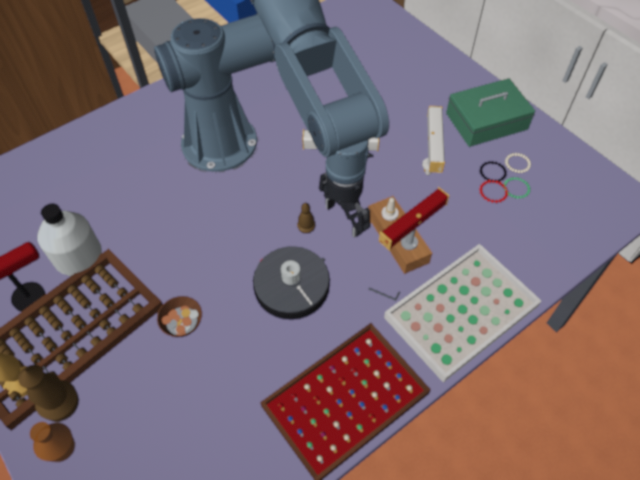

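View pics/side0.png

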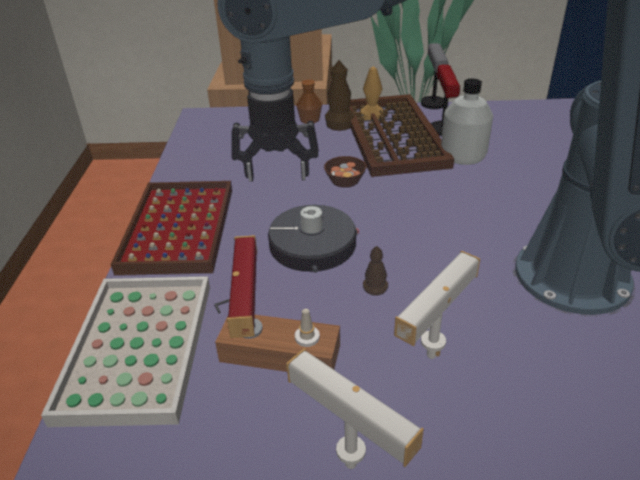

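Red T-bar candidates are scene (415,218) / side (243,285), which stands in the wooden rack, and scene (15,262) / side (445,75), on its own black round foot far off. The first fits because it stands in the rack beside the cream cone. The white T-bars at side (355,405) and (438,298) are look-alikes. The turntable hub is at scene (290,270) / side (311,217), with its white line running to scene (312,303) / side (270,228). I'll confirm with enlarged crops.

```bash
python3 - <<'E'
import cv2, numpy as np
a=cv2.imread("pics/scene0.png");b=cv2.imread("pics/side0.png");w=cv2.imread("pics/wrist0.png")
c=cv2.resize(a[180:320,240:460],None,fx=3.4,fy=3.4)[:300]
A=cv2.resize(a[180:320,245:455],(400,267),interpolation=cv2.INTER_CUBIC)
B=cv2.resize(b[190:380,190:390],(400,380),interpolation=cv2.INTER_CUBIC)
C=np.zeros((600,800,3),np.uint8)
C[:267,:400]=A; C[:380,400:]=B; C[270:570,:400]=cv2.resize(w,(400,300))
cv2.imwrite("pics/crop1.png",C)
E
```

```text
(no output)
```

View pics/crop1.png

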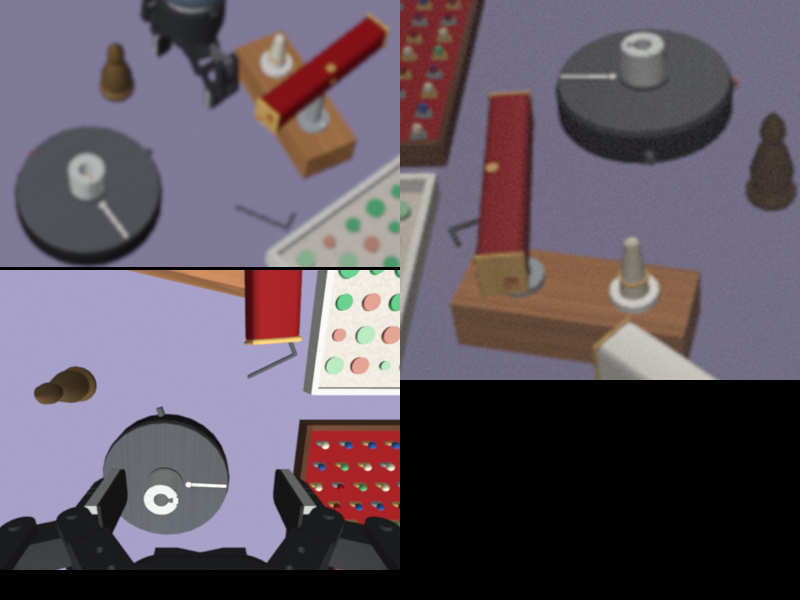

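The crop confirms it: the red bar stands in the rack's outer hole next to the cream cone, with its top stud at side ≈(236,273). The wrist view shows the hub at ≈(256,363) with its line going right. Measuring now.

```bash
cat > h.py <<'E'
from bench import sensors, vision
import cv2, numpy as np
from scipy.spatial.transform import Rotation as R
np.set_printoptions(precision=4,suppress=True)
def T_tool(o):
    T=np.eye(4); q=o["eef_rot"]; T[:3,:3]=R.from_quat([q[1],q[2],q[3],q[0]]).as_matrix(); T[:3,3]=o["eef_pos"]; return T
def shot(n,f=None):
    o=sensors.get_obs(); im=vision.camera(n)
    if f: cv2.imwrite(f"pics/{f}.png",im)
    m=vision.camera_model(n)
    return im,m["K"],(T_tool(o)@m["hand_eye"] if n=="wrist" else np.linalg.inv(m["extrinsics"])),o
def ray(K,C,uv,z):
    "pixels (n,2) -> world points on plane z"
    uv=np.atleast_2d(uv).astype(float); d=(C[:3,:3]@np.linalg.inv(K)@np.c_[uv,np.ones(len(uv))].T).T
    return C[:3,3]+d*((z-C[2,3])/d[:,2])[:,None]
def big(mask,n=1):
    cs,_=cv2.findContours(mask.astype(np.uint8),cv2.RETR_EXTERNAL,cv2.CHAIN_APPROX_NONE)
    return sorted(cs,key=cv2.contourArea)[::-1][:n]
E
python3 - <<'E'
from h import *
for n,box in(("scene",(360,170,470,260)),("side",(215,225,270,345))):
    im=cv2.imread(f"pics/{n}0.png"); m=vision.camera_model(n);K=m["K"];C=np.linalg.inv(m["extrinsics"])
    v=cv2.cvtColor(im,cv2.COLOR_BGR2HSV); x0,y0,x1,y1=box
    red=((v[...,0]<6)|(v[...,0]>174))&(v[...,1]>150)
    k=np.zeros_like(red);k[y0:y1,x0:x1]=red[y0:y1,x0:x1]
    c=big(k)[0]; r=cv2.minAreaRect(c); print(n,r); print(ray(K,C,cv2.boxPoints(r),.178)[:,:2])
    print(cv2.approxPolyDP(c,3,True)[:,0].tolist())
for n,h,l in(("scene",(290,266),((299,288),(312,303))),("side",(311,213),((298,228),(270,228)))):
    m=vision.camera_model(n);K=m["K"];C=np.linalg.inv(m["extrinsics"])
    print(n,"hub",ray(K,C,h,.09),"line",ray(K,C,l,.048))
print("studs",ray(K,C,(236,273),.178))
m=vision.camera_model("wrist");K=m["K"];C=T_tool(dict(eef_rot=np.array([-.0007,.7071,.7071,-.0005]),eef_pos=np.array([.5745,.0001,.2304])))@m["hand_eye"]
im=cv2.imread("pics/wrist0.png");g=cv2.cvtColor(im,cv2.COLOR_BGR2HSV)
wh=(g[...,2]>205)&(g[...,1]<40); wh[:, :190]=0; wh[:300]=0; wh[:,400:]=0
for c in big(wh,4):
    r=cv2.minAreaRect(c); e=cv2.minEnclosingCircle(c)
    print(cv2.contourArea(c),r,e,"z.09",ray(K,C,e[0],.09)[0],"box z.048",ray(K,C,cv2.boxPoints(r),.048)[:,:2].tolist())
E
```

```text
scene ((416.1375427246094, 215.77880859375), (17.010929107666016, 71.09227752685547), 52.43141174316406)
[[0.6204 0.0846]
 [0.607  0.2743]
 [0.6516 0.2656]
 [0.6628 0.0791]]
[[445, 195], [437, 190], [383, 231], [393, 244], [441, 206]]
side ((242.83657836914062, 277.11480712890625), (22.76807403564453, 79.34517669677734), 3.5763344764709473)
[[0.6321 0.2731]
 [0.648  0.0823]
 [0.6084 0.0879]
 [0.5987 0.2771]]
[[253, 238], [236, 239], [233, 270], [240, 273], [233, 276], [229, 316], [251, 313]]
scene hub [[ 0.5217 -0.1117  0.09  ]] line [[ 0.5631 -0.1173  0.048 ]
 [ 0.6145 -0.1169  0.048 ]]
side hub [[ 0.5216 -0.1106  0.09  ]] line [[ 0.551  -0.1163  0.048 ]
 [ 0.6108 -0.1186  0.048 ]]
studs [[0.6332 0.1778 0.178 ]]
1907.5 ((256.7500305175781, 367.2500305175781), (50.91168212890625, 48.790367126464844), 45.0) ((257.08843994140625, 367.81768798828125), 27.23470687866211) z.09 [ 0.5234 -0.116   0.09  ] box z.048 [[0.48251382428359807, -0.1430164573877406], [0.5164373482859858, -0.10691106844276062], [0.5482433926951453, -0.14458507940886645], [0.5142251321508934, -0.1829787806394455]]
230.5 ((329.02996826171875, 343.1202087402344), (64.09355163574219, 7.0635480880737305), 1.2453641891479492) ((329.0, 344.5), 32.09760665893555) z.09 [ 0.5817 -0.0945  0.09  ] box z.048 [[0.5532471656468617, -0.1212319594957192], [0.5535170514932656, -0.11393361259036593], [0.6119078481207829, -0.11533415731130318], [0.6119837640950943, -0.12264657217907986]]
```

>>> carry_out(deltas="50 15 -40 0 0 0 0; 110 35 -70 0 0 0 0; 177 53 -75 0 0 0 0; 177 53 -75 0 0 0 0; 177 53 -75 0 0 0 0; 177 53 -75 0 0 0 0")

```text
time_s: 0.9
eef_pos: [0.6276, 0.1755, 0.3054]
eef_rot: [-0.0, 0.708, 0.707, -0.001]
wrist_force: [0.3, -0.1, -1.1]
opening: 0.997
grasp_force: 0.0
```

```bash
python3 - <<'E'
from h import *
im,K,C,o=shot("wrist","wrist1"); print(o["eef_pos"],o["eef_rot"],o["dq"])
v=cv2.cvtColor(im,cv2.COLOR_BGR2HSV)
red=((v[...,0]<6)|(v[...,0]>174))&(v[...,1]>150)&(v[...,2]>60)
for c in big(red,3):
    r=cv2.minAreaRect(c); print(cv2.contourArea(c),r); print(ray(K,C,cv2.boxPoints(r),.178)[:,:2].tolist()); print(cv2.approxPolyDP(c,4,True)[:,0].tolist())
E
```

```text
[0.6276 0.1755 0.3054] [-0.0003  0.7075  0.7067 -0.0008] [-0.0134 -0.0083  0.0015  0.0049  0.0001  0.0021]
12723.5 ((314.1665954589844, 218.26577758789062), (268.2127990722656, 53.28391647338867), 86.1345443725586)
[[0.6020295454315413, 0.27152090407400875], [0.6352403633295141, 0.2735384518091751], [0.6503241146681115, 0.08345353055714813], [0.6096358271858417, 0.08034342201644343]]
[[281, 87], [306, 352], [346, 348], [332, 87]]
3476.0 ((433.2678527832031, 421.0950622558594), (55.29470443725586, 94.78379821777344), 4.289153099060059)
[[0.6969091239105396, -0.028536724515474343], [0.6969528538657686, 0.06436294408766094], [0.7402084687650753, 0.06059273268801407], [0.7440069863382672, -0.0329709258234932]]
[[410, 374], [403, 457], [426, 468], [451, 434], [444, 436], [440, 428], [456, 428], [461, 420], [443, 410], [444, 404], [453, 403], [439, 374]]
392.0 ((537.5, 387.0), (26.0, 41.0), 90.0)
[[0.7809826230742071, 0.062298602310886686], [0.8128782863567983, 0.062281436007474184], [0.817073684204736, 0.03819295653272953], [0.7844486162262483, 0.038204766241687615]]
[[517, 374], [527, 381], [544, 381], [553, 399], [557, 374]]
```

View pics/wrist1.png

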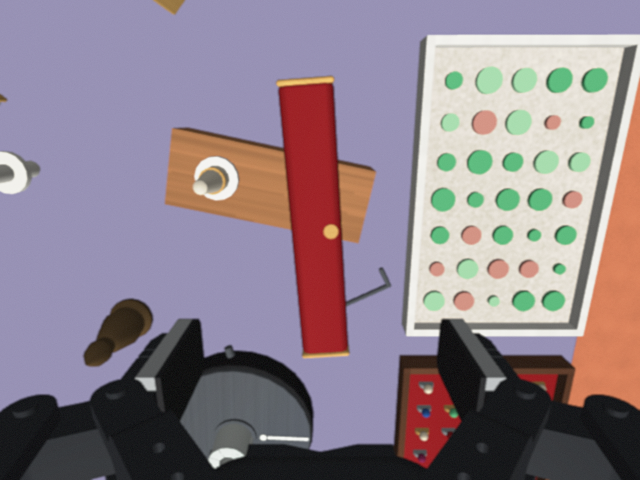

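The wrist view shows the whole bar top: brass-cap corners at ≈(278,82),(333,77),(349,354),(304,357), and the +x stud at (331,231), on the side away from the robot.

```bash
python3 - <<'E'
from h import *
im=cv2.imread("pics/wrist1.png");K=vision.camera_model("wrist")["K"];o=sensors.get_obs();C=T_tool(o)@vision.camera_model("wrist")["hand_eye"]
v=cv2.cvtColor(im,cv2.COLOR_BGR2HSV)
red=((v[...,0]<6)|(v[...,0]>174))&(v[...,1]>150)&(v[...,2]>60)
br=(v[...,0]>10)&(v[...,0]<28)&(v[...,1]>90)&(v[...,2]>150)
L=[];Rr=[]
for r in range(100,340,4):
    c=np.where(red[r,260:380])[0]+260; L.append((c[0]-.5,r));Rr.append((c[-1]+.5,r))
l=ray(K,C,L,.178);q=ray(K,C,Rr,.178)
for n,p in(("left",l),("right",q)):
    f=np.polyfit(p[:,1],p[:,0],1); print(n,f,"x@.177",np.polyval(f,.177),"yaw deg",-np.degrees(np.arctan(f[0])))
for s in(slice(60,110),slice(335,375)):
    k=np.zeros_like(br);k[s,260:370]=br[s,260:370]; rr,cc=np.where(k); print(rr.min(),rr.max(),cc.min(),cc.max())
    print(ray(K,C,[(cc.mean(),rr.min()),(cc.mean(),rr.max()+1)],.178))
k=np.zeros_like(br);k[215:250,320:345]=br[215:250,320:345];rr,cc=np.where(k);print("stud",ray(K,C,(cc.mean(),rr.mean()),.178))
E
```

```text
left [-0.0685  0.6206] x@.177 0.6084376783965698 yaw deg 3.9166391067653756
right [-0.0664  0.6538] x@.177 0.6420159635884615 yaw deg 3.800644026559886
76 86 277 333
[[0.6186 0.2772 0.178 ]
 [0.6186 0.2709 0.178 ]]
352 357 303 348
[[0.632  0.0817 0.178 ]
 [0.632  0.0764 0.178 ]]
stud [[0.6376 0.1785 0.178 ]]
```

>>> carry_out(deltas="1 -2 40 0 0 -0.067 0; 1 -2 90 0 0 -0.067 0; 1 -2 130 0 0 -0.067 0; 1 -2 155 0 0 -0.067 0; 1 -2 169 0 0 -0.067 0; 1 -2 169 0 0 -0.067 0; 1 -2 169 0 0 -0.067 0")

```text
time_s: 1.82
eef_pos: [0.627, 0.1777, 0.1388]
eef_rot: [0.001, 0.683, 0.73, 0.001]
wrist_force: [0.2, 0.9, 0.3]
opening: 0.998
grasp_force: 0.0
```

>>> carry_out(deltas="0 -2 2 0 0 0 0; 0 -2 2 0 0 0 0.3; 0 -2 2 0 0 0 0.6; 0 -2 2 0 0 0 1; 0 -2 2 0 0 0 1; 0 -2 2 0 0 0 1; 0 -2 2 0 0 0 1; 0 -2 2 0 0 0 1")

```text
time_s: 2.82
eef_pos: [0.6243, 0.1779, 0.1356]
eef_rot: [0.0, 0.683, 0.73, 0.0]
wrist_force: [1.8, 0.2, 2.5]
opening: 0.416
grasp_force: 60.6
```

>>> carry_out(deltas="0 0 -15 0 0 0 1; 0 0 -50 0 0 0 1; 0 0 -90 0 0 0 1; 0 0 -110 0 0 0 1; 0 0 -110 0 0 0 1; 0 0 -110 0 0 0 1")

```text
time_s: 3.58
eef_pos: [0.6229, 0.1777, 0.2432]
eef_rot: [-0.001, 0.683, 0.73, -0.001]
wrist_force: [0.0, 0.1, -2.3]
opening: 0.417
grasp_force: 60.5
```

```bash
python3 - <<'E'
from h import *
o=sensors.get_obs();print(o["eef_pos"],o["eef_rot"],o["wrist_force"],o["torque"],o["opening"])
# hub top ring, original pictures: bright/neutral mask near the hub
boxes={"scene":(278,256,304,286),"side":(296,202,328,236),"wrist":(220,330,300,400)}
C0=T_tool(dict(eef_rot=np.array([-.0007,.7071,.7071,-.0005]),eef_pos=np.array([.5745,.0001,.2304])))
for n,(x0,y0,x1,y1) in boxes.items():
    im=cv2.imread(f"pics/{n}0.png"); m=vision.camera_model(n);K=m["K"]
    C=C0@m["hand_eye"] if n=="wrist" else np.linalg.inv(m["extrinsics"])
    g=cv2.cvtColor(im,cv2.COLOR_BGR2GRAY); s=g[y0:y1,x0:x1]
    print(n,"levels",np.percentile(s,[5,50,80,95,100]))
    for t in (150,170,190):
        k=np.zeros_like(g);k[y0:y1,x0:x1]=s>t
        c=big(k)
        if not c or len(c[0])<5: continue
        e=cv2.fitEllipse(cv2.convexHull(c[0])); x,y,w,h=cv2.boundingRect(c[0])
        print(t,np.array(e[0]),np.array(e[1]),"bbox",x,y,w,h,"ctr",ray(K,C,e[0],.09)[0,:2],"top/l/r",ray(K,C,[(x+w/2,y),(x,y+h/2),(x+w,y+h/2)],.09)[:,:2].tolist())
a=cv2.imread("pics/scene0.png")[250:295,262:322];b=cv2.imread("pics/side0.png")[195:245,270:340];w=cv2.imread("pics/wrist0.png")[310:420,200:380]
Z=np.zeros((540,800,3),np.uint8)
for (p,x,y,f) in((a,0,0,6),(b,370,0,6),(w,0,305,2)):
    r=cv2.resize(p,None,fx=f,fy=f,interpolation=cv2.INTER_NEAREST)[:540-y,:800-x];Z[y:y+r.shape[0],x:x+r.shape[1]]=r
cv2.imwrite("pics/hub.png",Z)
E
```

```text
[0.6229 0.1777 0.2432] [-0.0011  0.683   0.7304 -0.0013] [ 0.0221  0.1492 -2.2512] [ 0.0539 -0.0316 -0.0097] 0.41734652174807346
scene levels [ 81. 110. 168. 179. 181.]
150 [289.2202 270.8882] [16.9857 22.2861] bbox 281 261 18 22 ctr [ 0.5315 -0.1211] top/l/r [[0.5103478305999952, -0.10353363234719604], [0.5221066600721924, -0.138256336639538], [0.5480532868434844, -0.10450830104941516]]
170 [289.6374 268.6724] [14.3722 16.025 ] bbox 282 262 16 15 ctr [ 0.5271 -0.1167] top/l/r [[0.5126202192200782, -0.10517323930896949], [0.5179464238453065, -0.13240022667393253], [0.5410721282317801, -0.10232403227100834]]
side levels [ 75.35 105.   121.6  177.   187.  ]
150 [310.5452 211.9659] [11.3741 19.8058] bbox 301 207 20 11 ctr [ 0.5226 -0.1144] top/l/r [[0.5219251332822125, -0.1327495461519126], [0.5424676657179202, -0.11327752841205252], [0.50085678424639, -0.11157610685657005]]
170 [310.9657 211.8384] [10.4466 18.105 ] bbox 302 207 19 11 ctr [ 0.5218 -0.1148] top/l/r [[0.5208707152490135, -0.1327057658775681], [0.5403845613905214, -0.11319235264841543], [0.50085678424639, -0.11157610685657005]]
wrist levels [105. 111. 243. 247. 254.]
150 [257.1632 367.2257] [48.072 55.905] bbox 230 343 56 49 ctr [ 0.5234 -0.1155] top/l/r [[0.5251174212863469, -0.09320204303739285], [0.5012997578418354, -0.1157559687975411], [0.5468280556582845, -0.11572259496675899]]
170 [257.0792 367.2057] [47.4702 55.0132] bbox 230 344 55 48 ctr [ 0.5233 -0.1155] top/l/r [[0.524676914872646, -0.09410406355619219], [0.501268148106108, -0.11622582082991198], [0.5460028144940338, -0.11619287392019442]]
190 [257.1147 367.2241] [46.8793 54.5323] bbox 230 344 55 47 ctr [ 0.5234 -0.1155] top/l/r [[0.524676914872646, -0.09410406355619219], [0.5012997578418354, -0.1157559687975411], [0.5460153181626708, -0.11572319073169968]]
```

View pics/hub.png

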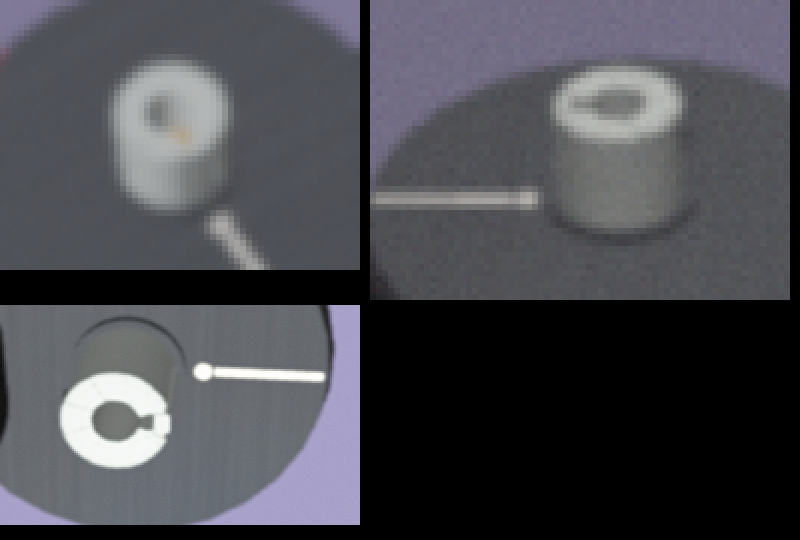

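The scene, side and wrist views agree: the hub is at ≈(0.523,-0.115) with the keyway at about -1.8° yaw. Carrying the bar over, above the hub.

>>> carry_out(deltas="-15 -6 -5 0 0 0 1; -50 -21 -5 0 0 0 1; -95 -40 -5 0 0 0.03 1; -140 -59 -5 0 0 0.05 1; -185 -78 -5 0 0 0.08 1; -230 -97 -3 0 0 0.097 1; -265 -111 0 0 0 0.097 1; -284 -119 0 0 0 0.097 1; -284 -119 0 0 0 0.097 1; -284 -119 0 0 0 0.097 1; -284 -119 0 0 0 0.097 1")

```text
time_s: 4.95
eef_pos: [0.5243, -0.1127, 0.2451]
eef_rot: [-0.0, 0.717, 0.697, 0.0]
wrist_force: [-0.7, 0.9, -1.5]
opening: 0.415
grasp_force: 60.5
```

```bash
python3 - <<'E'
from h import *
a=shot("scene","scene2")[0];b,K,C,o=shot("side","side2");print(o["eef_pos"],o["eef_rot"],o["wrist_force"])
Z=np.zeros((600,800,3),np.uint8)
Z[:600,:400]=cv2.resize(a[175:325,235:335],(400,600),interpolation=cv2.INTER_CUBIC)
Z[:600,400:]=cv2.resize(b[100:250,260:360],(400,600),interpolation=cv2.INTER_CUBIC)
cv2.imwrite("pics/above.png",Z)
E
```

```text
[ 0.5244 -0.1126  0.2452] [-0.0001  0.7172  0.6969  0.    ] [-0.0247  0.8115 -3.0202]
```

View pics/above.png

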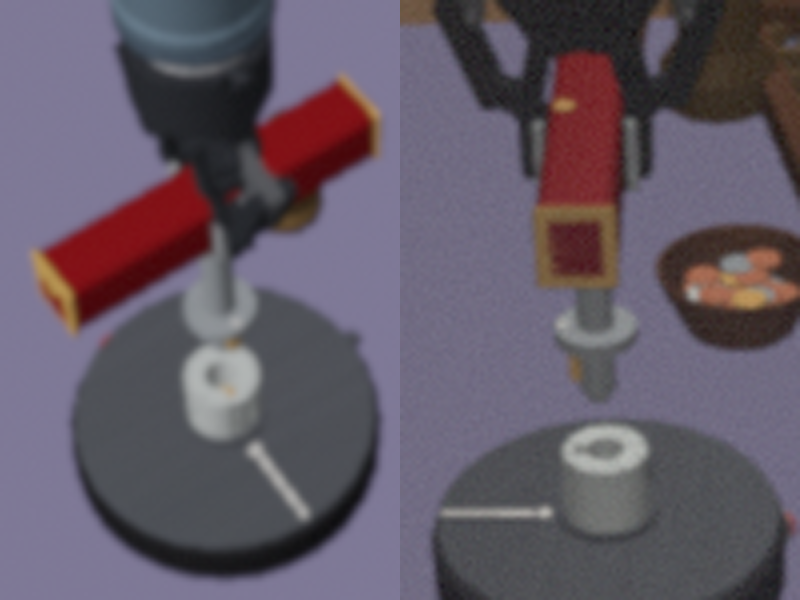

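```bash
python3 - <<'E'
from h import *
def proj(n,P):
    m=vision.camera_model(n); p=m["extrinsics"]@np.r_[P,1]; u=m["K"]@p[:3]; return u[:2]/u[2]
for n,(ox,oy) in(("scene",(235,175)),("side",(260,100))):
    off=400 if n=="side" else 0
    for nm,z in(("hub",.09),("tip",.1236),("collar_mid",.1636),("postmid",.185)):
        P=np.array([.5232,-.115,z]); p=proj(n,P); dx=proj(n,P+[.01,0,0])-p; dy=proj(n,P+[0,.01,0])-p
        print(n,nm,"crop px",(p-[ox,oy])*4+[off,0],"per10mm x",dx*4,"y",dy*4)
E
```

```text
scene hub crop px [217.0059 368.6669] per10mm x [ 9.8718 11.4928] y [13.6284 -8.7906]
scene tip crop px [214.2847 338.9468] per10mm x [10.0553 11.6234] y [13.8983 -8.892 ]
scene collar_mid crop px [210.9044 302.0275] per10mm x [10.2828 11.7807] y [14.2339 -9.0143]
scene postmid crop px [209.0295 281.5502] per10mm x [10.4088 11.8656] y [14.4202 -9.0804]
side hub crop px [601.0883 447.2488] per10mm x [-19.2024   0.4482] y [-0.2825 11.0149]
side tip crop px [598.4878 393.2806] per10mm x [-19.5264   0.4578] y [-0.3051 10.8324]
side collar_mid crop px [595.2751 326.6087] per10mm x [-19.9267   0.4698] y [-0.3339 10.5899]
side postmid crop px [593.5016 289.804 ] per10mm x [-20.1476   0.4764] y [-0.3502 10.448 ]
```

In the crop, the collar sits ~1.5 mm too far in +x relative to the hub: side collar at 596 against hub at 605, scene 218 against 222. The post is vertical and the key faces along the line. I'll correct the offset and lower it.

>>> carry_out(deltas="-0.5 -1.5 10 0 0 0 1; -0.5 -1.5 20 0 0 0 1; -0.5 -1.5 28 0 0 0 1; -0.5 -1.5 32 0 0 0 1; -0.5 -1.5 36 0 0 0 1; -0.5 -1.5 40 0 0 0 1; -0.5 -1.5 42 0 0 0 1; -0.5 -1.5 42 0 0 0 1; -0.5 -1.5 42 0 0 0 1")

```text
time_s: 6.18
eef_pos: [0.5228, -0.114, 0.2034]
eef_rot: [0.0, 0.718, 0.696, -0.0]
wrist_force: [0.1, 0.0, -2.0]
opening: 0.415
grasp_force: 60.4
```

>>> carry_out(deltas="0 0 3 0 0 0 1; 0 0 6 0 0 0 1; 0 0 9 0 0 0 1; 0 0 9 0 0 0 1")

```text
time_s: 6.68
eef_pos: [0.5227, -0.1141, 0.1939]
eef_rot: [-0.0, 0.718, 0.696, -0.0]
wrist_force: [0.6, -1.5, -3.6]
opening: 0.413
grasp_force: 60.5
```

>>> carry_out(deltas="0 0 3 0 0 0 1; 0 0 6 0 0 0 1; 0 0 9 0 0 0 1; 0 0 11 0 0 0 1; 0 0 13 0 0 0 1; 0 0 13 0 0 0 1")

```text
time_s: 7.42
eef_pos: [0.5229, -0.1141, 0.1816]
eef_rot: [0.0, 0.718, 0.696, -0.0]
wrist_force: [-2.1, -1.9, 4.0]
opening: 0.417
grasp_force: 61.2
```

>>> carry_out(deltas="0 0 2 0 0 0 1; 0 0 4 0 0 0 1; 0 0 5 0 0 0 1; 0 0 5 0 0 0 1")

```text
time_s: 7.92
eef_pos: [0.523, -0.1141, 0.177]
eef_rot: [0.0, 0.718, 0.696, 0.0]
wrist_force: [-2.0, -2.9, 7.0]
opening: 0.415
grasp_force: 61.6
```

>>> carry_out(deltas="0 0 1 0 0 0 1; 0 0 2 0 0 0 1; 0 0 2.5 0 0 0 1; 0 0 2.5 0 0 0 1")

```text
time_s: 8.43
eef_pos: [0.5231, -0.1142, 0.1756]
eef_rot: [0.001, 0.718, 0.696, -0.0]
wrist_force: [-5.1, -0.7, 12.1]
opening: 0.415
grasp_force: 62.4
```

>>> carry_out(deltas="0 -0.5 1 0 0 0 1; 0 -0.5 2 0 0 0 1; 0 -0.5 3 0 0 0 1; 0 -0.5 3 0 0 0 1; 0 -0.5 3 0 0 0 1")

```text
time_s: 9.05
eef_pos: [0.5231, -0.1143, 0.1755]
eef_rot: [0.001, 0.717, 0.697, 0.0]
wrist_force: [-10.7, 2.1, 31.8]
opening: 0.415
grasp_force: 64.6
```

```bash
python3 - <<'E'
from h import *
a=shot("scene","scene3")[0];b,K,C,o=shot("side","side3");print(o["eef_pos"],o["eef_rot"],o["wrist_force"],o["torque"])
Z=np.zeros((600,800,3),np.uint8)
Z[:600,:400]=cv2.resize(a[195:325,240:340],(400,600),interpolation=cv2.INTER_CUBIC)
Z[:600,400:]=cv2.resize(b[130:260,260:360],(400,600),interpolation=cv2.INTER_CUBIC)
cv2.imwrite("pics/home.png",Z)
E
```

```text
[ 0.5231 -0.1143  0.1755] [0.0013 0.7175 0.6966 0.0002] [-10.798    1.6961  31.7683] [ 0.3768  2.9614 -0.0889]
```

View pics/home.png

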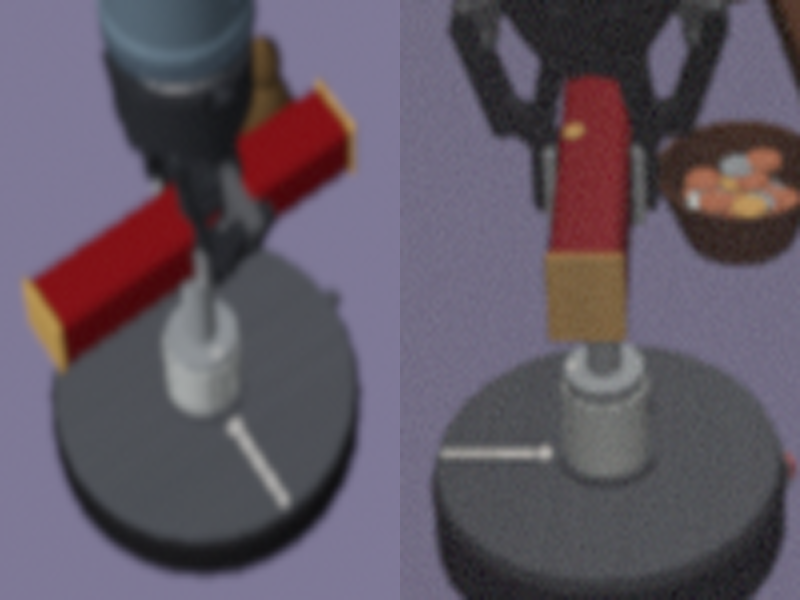

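Both views show the collar flush on the hub, key along the white line, and z rigid under extra force. I'll ease the sideways load slightly before handing in.

>>> carry_out(deltas="0 -1 -0.5 0 0 0 1; 0 -1.5 -0.5 0 0 0 1; 0 -1.5 -0.5 0 0 0 1; 0 -1.5 -0.5 0 0 0 1")

```text
time_s: 9.65
eef_pos: [0.5227, -0.1143, 0.1755]
eef_rot: [0.002, 0.718, 0.696, 0.001]
wrist_force: [-5.1, 0.9, 24.0]
opening: 0.414
grasp_force: 63.7
```

```bash
python3 -c "
from bench import ctrl
print(ctrl.hand_in())"
```

```text
the job is handed in; nothing more can be done
None
```

The red T-bar is mounted: its key is in the keyway, the collar is flush on the hub against the spring, and the gripper is still holding it down with about 24 N at the wrist, so you can tighten the grub screw (handed in at about 9.7 s; no verdict returned).

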